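Open the cleaning-tablet tub at the coffee station

TASK

The coffee machine is due for its cleaning tablet: open the tub with the orange safety cap. Squeeze the cap's two black side tabs together, turn it anticlockwise about a quarter turn, lift it off and set it right side up in the middle of the round blue saucer, then let go. Leave the cap of the blue tub alone.

Things in the scene. Friction and masses are not known exactly. Their poses are not given: they have to be found in the camera images.
- orange_cap: Orange cap, 40 mm tall, 47 mm across, loose, 60 g. Origin: centre of its underside, z up. Black tabs on its +y and -y sides, 18 mm wide, 1 to 34 mm above the origin, outer faces 62 mm apart, 50 squeezed in; springs 3 to 6 N each. Press them 11 to 34 mm up: the tub's ribs reach 9 mm up. Both fully in, it turns anticlockwise from above; else ribs stop it.
- clean_tub: White tub, orange band, fixed, 80 mm across (foot 88). Origin under its centre, z up; shoulder 45 mm up, neck to 81. Closed, the orange cap's origin is on its axis 47 mm up, at the same yaw (within 3 degrees). Lugs hold the cap down at first; turned 60 to 115 degrees it lifts straight off (raise 45 mm to clear the neck). Ribs beside the tabs, 27 to 39 mm from the axis, to 56 mm up.
- saucer: Flat round blue saucer with a white ring near its edge, 130 mm across, 6 mm thick, loose, 0.35 kg. Origin under its centre, flat top 6 mm above it.
- blue_cap: Blue cap, otherwise like the orange one (origin at the centre of its underside), closed on a second tub: white with a blue band, fixed, same sizes. A bystander: leave it as it is.
There are look-alikes about, which are no part of the job. Of the things shaped like the orange_cap, the orange one is meant.

How it is judged:
By the outcome, as a careful person would: the job done as asked, in the order asked, and still so for the second after the job is handed in, with the robot touching nothing.
It also fails if it takes over 40 s, if anything falls off the work surface, if the arm or the gripper's body presses on something with over 40 N, if the wrist force passes 120 N, or if a joint passes its speed limit or range.

ROBOT

A 6-joint arm with a two-finger parallel gripper is mounted at the origin on the work surface. World frame = base frame: x ahead of the robot, y to its left, z up, the work surface at z = 0. Lengths are in m, angles in rad, forces in N, time in s.
With the tool pointing down it reaches from about 0.275 to 0.75 m from the base axis. Payload 10.2 kg.
Tool frame: the origin (TCP) lies at the very end of the fingers, on their centre line; the grasp point (between the pads) lies grip_depth behind it (grip_depth is the distance from the TCP to the grasp point, in m); x points along the fingers, y is the direction in which the jaws open and shut, and the axes are right-handed (so a half turn about x gives the same grasp; the last joint's range is limited). The gripper opens to 85 mm and grips with 20 to 120 N. Pads are 22 mm wide; open, the fingers measure 114 mm over their backs; the gripper's body (76 mm by 85 mm) begins 54 mm behind the grasp point. The pads swing forward as they close: fully open they stand 13 mm farther back than shut.
Start: joints at [1.03, 0.313, 1.498, -0, 1.331, -0.223], TCP at [0.164, 0.499, 0.231] pointing down, gripper open.
Joint ranges: [-2.94, 2.94], [-0.97, 2.17], [0.19, 2.56], [-1.23, 4.37], [0.02, 3.11], [-2.88, 2.88]. Speed limits (rad/s): [2.39, 2.39, 3.01, 3.14, 3.14, 3.14].

INTERFACE

Orientations are given as a 3x3 rotation matrix whose columns are the frame's x, y, z axes.
In Python, from plant import observe, camera, sign_off, grip_depth gives the robot as it stands.
- The arm moves only by the shell command python3 -m inch 'ROWS' [FORCE]. ROWS is JSON, a list of rows, each a list of 3 entries, a list of its own where there are three numbers: the closure in counts, from 0 (fully open) to 255 (shut), then the shift along the tool's x, y, z in units of 0.03 m (1.0 is 0.03 m), then the turn, a rotation vector about the tool's x, y, z in units of 5 degrees (1.0 is 5 degrees). In form: [[claw, [x, y, z], [wx, wy, wz]], ...]. A call has 1 to 20 rows; each row shifts and turns the commanded pose from where the row before left it, along the tool's axes as they then stand; what a row does not reach is not made up. A row lasts 1/8 s, in which the tool goes at most 62.5 mm and 10.7 degrees, less where a joint would pass 70% of its speed; a pose out of reach is approached as far as the arm can. A call with a number of a shift or a turn outside -1 to 1 is refused whole. A call with a gripper value outside its range is refused whole. The fingers move at their own pace and stop on an object; FORCE is the grip in N (left out, the last holds). Time passes only in rows, so rows that do not move let the fingers close. It gives the time, the measured TCP pose, the force and the opening at its end, in the units of the state.
- observe(): the state, without advancing time (a new reading comes with each control period).
- camera(name): name is "scene" or "side" or "wrist"; returns a dict with "color" (384x512x3 uint8, red, green, blue), "vfov" (degrees; the focal length in pixels is half the picture's height over the tangent of half this angle, whatever the lens; pixels are square), "cx", "cy" (the principal point, pixels), "rvec" (rotation vector, rad) and "tvec" (3), from world to camera coordinates, as OpenCV has them. Camera axes: x right, y down, z forward; pixel columns grow to the right and rows downward; lengths in m; the calibration is good to about 2 mm. A picture is of the moment at which its call begins. There is no depth.
- sign_off(): hands the job in, once; it reports no verdict.
The state is a dict: "time_s": time; "joints": joint angles; "qd": joint speeds; "effort": joint torques, N m; "eef_pos": TCP position; "orientation": TCP orientation; "force": force on the tool from outside, world axes, zero at the start; "ft_torque": the same for the moment, N m; "grip_width": opening from 0.0 (shut) to 1.0 (fully open).
Only numpy, scipy, OpenCV 4.12 (cv2) and the standard library are available. Lean on these libraries where they do the work, as an engineer would, in place of code of your own. Each camera call takes 0.05 s, during which the arm holds its last target.

## Working session

There is one attempt and no reset: what is moved stays moved. The work goes in short steps, Python scripts to look and compute and a shell command to move; the robot and the scene stay as the last step left them, time stands still between calls to the robot, and variables do not carry over. Pictures are saved under pics/ and viewed, and the job is handed in when it is done.

```bash
mkdir -p pics; ls
cat > h.py <<'E'
import numpy as np,cv2
from plant import observe,camera,grip_depth
def cal(c):
    R=cv2.Rodrigues(np.array(c["rvec"],float))[0];t=np.array(c["tvec"],float).ravel()
    f=c["color"].shape[0]/2/np.tan(np.radians(c["vfov"])/2)
    return R,t,f,c["cx"],c["cy"]
def ray(c,u,v):
    R,t,f,cx,cy=cal(c); d=R.T@np.array([(u-cx)/f,(v-cy)/f,1]); return -R.T@t,d
def onz(c,u,v,z):
    o,d=ray(c,u,v); return o+d*(z-o[2])/d[2]
def proj(c,p):
    R,t,f,cx,cy=cal(c); q=R@np.array(p)+t; return np.array([f*q[0]/q[2]+cx,f*q[1]/q[2]+cy])
def save(c,n): cv2.imwrite(f"pics/{n}.png",c["color"][:,:,::-1])
E
python3 - <<'E'
from h import *
import pickle
d={}
for n in ["scene","side","wrist"]:
    c=camera(n);save(c,n+"0");d[n]=c
    print(n,c["vfov"],c["cx"],c["cy"],ray(c,256,192))
    print({k:v for k,v in c.items() if k!='color'})
pickle.dump(d,open("c0.pkl","wb"))
print(observe(),grip_depth)
E
```

```text
pics
scene 57.704940158689354 255.2490511277999 192.4344257736773 (array([ 0.94985408, -0.26030139,  0.60534842]), array([-0.60022793,  0.32487577, -0.73088191]))
{'vfov': 57.704940158689354, 'cx': 255.2490511277999, 'cy': 192.4344257736773, 'rvec': array([ 2.10099142,  1.26407014, -0.49302009]), 'tvec': array([-0.21861536, -0.29102519,  1.09724107])}
side 51.12034230556942 257.1760407887059 198.53939046812562 (array([0.37627126, 0.4980744 , 0.62940178]), array([ 0.18192904, -0.67953919, -0.71091648]))
{'vfov': 51.12034230556942, 'cx': 257.1760407887059, 'cy': 198.53939046812562, 'rvec': array([ 0.3329992 , -2.80302929,  1.12259503]), 'tvec': array([0.49411781, 0.14627037, 0.72128867])}
wrist 67.04404059496186 255.54712512584499 189.28162903801 (array([0.08668293, 0.52421433, 0.37386914]), array([ 0.30994888, -0.10057167, -0.94546678]))
{'vfov': 67.04404059496186, 'cx': 255.54712512584499, 'cy': 189.28162903801, 'rvec': array([-2.32292947, -1.6813656 , -0.27319544]), 'tvec': array([-0.52495263, -0.04129266,  0.38054221])}
{'time_s': 0.15, 'joints': array([ 1.02960625e+00,  3.13316459e-01,  1.49824207e+00, -6.64198033e-06,
        1.33096928e+00, -2.23395798e-01]), 'qd': array([ 2.42296695e-03, -2.02234921e-03, -2.44087951e-03, -1.12024163e-04,
       -6.64415483e-04,  1.34244402e-06]), 'effort': array([ 1.69761272e-03, -4.12367427e+01, -2.59803557e+01, -1.63961990e-04,
        3.13597273e-03,  1.76271345e-05]), 'eef_pos': array([0.16396394, 0.49855003, 0.23087682]), 'orientation': array([[-4.76218051e-04,  3.12470333e-01,  9.49927400e-01],
       [-8.04836341e-04,  9.49927080e-01, -3.12470631e-01],
       [-9.99999563e-01, -9.13340248e-04, -2.00884943e-04]]), 'force': array([ 0.35156393, -0.30844367, -0.47278979]), 'ft_torque': array([ 0.00209052,  0.01270238, -0.0022481 ]), 'grip_width': 0.999631482868073} 0.0187
```

View pics/scene0.png

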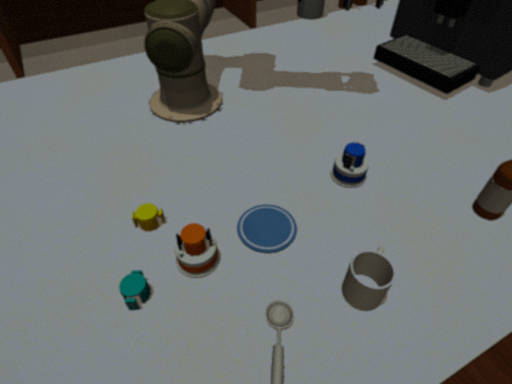

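View pics/side0.png

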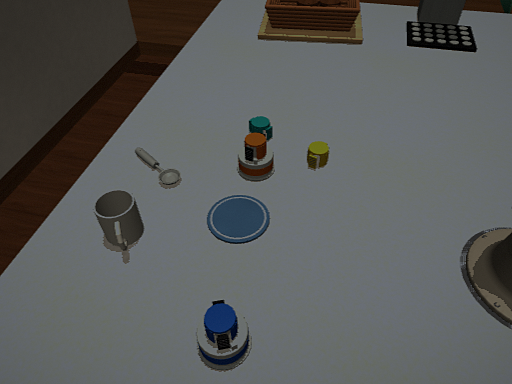

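View pics/wrist0.png

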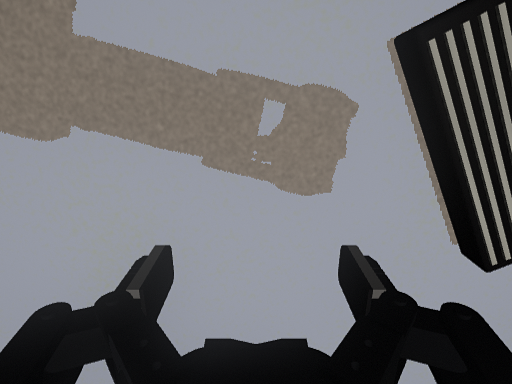

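Run:
```python
from h import *
import pickle
d=pickle.load(open("c0.pkl","rb"))
a=d["scene"]["color"][205:285,150:250];b=d["side"]["color"][110:190,205:305]
im=np.hstack([cv2.resize(x,(400,320),interpolation=cv2.INTER_NEAREST) for x in(a,b)])
cv2.imwrite("pics/crop0.png",im[:,:,::-1])
for n in("scene","side"):
    c=d[n];hsv=cv2.cvtColor(c["color"],cv2.COLOR_RGB2HSV)
    m=cv2.inRange(hsv,(98,90,60),(115,255,255))
    k,l,s,ce=cv2.connectedComponentsWithStats(m)
    i=1+np.argmax(s[1:,4]); 
    cnt=max(cv2.findContours((l==i).astype(np.uint8),cv2.RETR_EXTERNAL,cv2.CHAIN_APPROX_NONE)[0],key=len)
    P=np.array([onz(c,u,v,0.005)[:2] for u,v in cnt[:,0]]).astype(np.float32)
    print(n,"saucer",s[i],cv2.fitEllipse(P))
    m=cv2.inRange(hsv,(3,170,60),(15,255,255))
    k,l,s,ce=cv2.connectedComponentsWithStats(m)
    for i in range(1,k):
        if s[i,4]>25: print(n,"orange",s[i],ce[i])
```

```text
scene saucer [ 243  208   48   39 1486] ((0.5563774108886719, -0.02082107774913311), (0.10256458818912506, 0.10314657539129257), 19.675708770751953)
scene orange [505 165   7  12  47] [508.87234043 170.80851064]
scene orange [180 224  26  31 509] [192.47544204 236.70530452]
scene orange [180 263  24   9  79] [191.50632911 268.20253165]
side saucer [ 213  198   51   39 1574] ((0.5553338527679443, -0.021129857748746872), (0.10413609445095062, 0.10457119345664978), 147.12242126464844)
side orange [265   0  95  10 294] [312.71428571   5.57142857]
side orange [245 133  21  14 225] [255.14222222 139.07111111]
```

View pics/crop0.png

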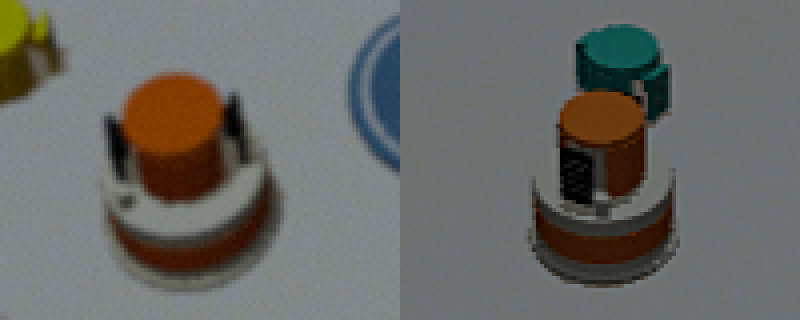

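Run:
```python
from h import *
import pickle
d=pickle.load(open("c0.pkl","rb"))
s,e=d["scene"],d["side"]
print(onz(s,193,232.9,.087),onz(e,255.3,139,.087))
# top disc by brightness: V threshold on orange
for n,c in d.items():
    if n=="wrist":continue
    hsv=cv2.cvtColor(c["color"],cv2.COLOR_RGB2HSV);m=cv2.inRange(hsv,(3,150,60),(18,255,255))
    x0,x1,y0,y1=(170,215,215,258) if n=="scene" else (240,272,128,165)
    V=hsv[...,2].copy();V[m==0]=0
    print(n,np.unique(V[y0:y1,x0:x1]//10,return_counts=True))
A=onz(s,178.8,241.2,.065);B=onz(s,208.8,233.8,.065)
print(A,B,B-A,np.linalg.norm(B-A),np.degrees(np.arctan2(*(B-A)[1::-1])))
C=onz(e,205+175/4,110+175/4,.065);print("side tab",C)
```

```text
[ 0.56075247 -0.18033138  0.087     ] [ 0.55590629 -0.17775553  0.087     ]
scene (array([ 0,  6,  7,  8,  9, 10, 11, 12, 13], dtype=uint8), array([1412,   98,   26,   12,   11,   13,   13,   92,  258]))
side (array([ 0,  6,  7,  8,  9, 10, 11], dtype=uint8), array([956,  11,   6,   5,   7, 158,  41]))
[ 0.54983288 -0.20737231  0.065     ] [ 0.56029516 -0.151089    0.065     ] [0.01046227 0.05628332 0.        ] 0.05724745361495368 79.4697145934836
side tab [ 0.56450274 -0.15166074  0.065     ]
```

The orange cap sits at scene (193,233) and side (255,139), on the tub with the orange band. Four things could be mistaken for it:
- The loose yellow cap, scene (149,216).
- The loose teal cap, scene (135,289).
- The blue cap on the blue-band tub, scene (355,155).
- The amber bottle, scene (495,190).

The close crop shows an orange body with black tabs, so this is the right one. The saucer is at scene (267,228).

Next I move above the orange cap and look with the wrist camera.

```bash
python3 -m inch '[[0,[0,-0.67,0.75],[0,0,0]],[0,[0,-0.67,0.75],[0,0,0]],[0,[0,-0.67,0.75],[0,0,0]],[0,[0,-0.67,0.75],[0,0,0]],[0,[0,-0.67,0.75],[0,0,0]],[0,[0,-0.67,0.75],[0,0,0]],[0,[0,-0.67,0.75],[0,0,0]],[0,[0,-0.67,0.75],[0,0,0]],[0,[0,-0.67,0.75],[0,0,0]],[0,[0,-0.67,0.75],[0,0,0]],[0,[0,-0.67,0.75],[0,0,0]],[0,[0,-0.67,0.75],[0,0,0]],[0,[0,-0.67,0.75],[0,0,0]],[0,[0,-0.67,0.75],[0,0,0]],[0,[0,-0.67,0.75],[0,0,0]],[0,[0,-0.67,0.75],[0,0,0]],[0,[0,-0.67,0.75],[0,0,0]],[0,[0,-0.67,0.75],[0,0,0]],[0,[0,-0.67,0.75],[0,0,0]],[0,[0,-0.67,0.75],[0,0,0]]]' 20
```

```text
time_s: 2.65
eef_pos: [0.4662, -0.0247, 0.2311]
orientation: [[-0.0, 0.313, 0.95], [0.0, 0.95, -0.313], [-1.0, -0.0, -0.0]]
force: [0.5, 0.8, 0.5]
grip_width: 1.003
```

```bash
python3 -m inch '[[0,[0,-0.67,0.75],[-1,0,0]],[0,[0,-0.67,0.75],[0,0,0]]]' 20 | head -c 10; echo; python3 -c "
from h import *
s=observe();print(s['joints'],s['eef_pos'],s['orientation'])"
```

```text
time_s: 2.
[-3.82984851e-01  2.67681971e-01  1.55851252e+00  2.39095466e-05
  1.31583053e+00 -1.72398637e+00] [ 0.49864146 -0.07550163  0.23111366] [[-3.92399834e-04  2.27783626e-01  9.73711696e-01]
 [ 1.83032899e-04  9.73711771e-01 -2.27783569e-01]
 [-9.99999906e-01  8.88390400e-05 -4.23776234e-04]]
```

```bash
python3 -m inch '[[0,[0,-0.74,0.67],[0,0,0]],[0,[0,-0.74,0.67],[0,0,0]],[0,[0,-0.74,0.67],[0,0,0]],[0,[0,-0.74,0.67],[0,0,0]],[0,[0,0,0],[1,0,0]],[0,[0,0,0],[1,0,0]],[0,[0,0,0],[1,0,0]],[0,[0,0,0],[1,0,0]],[0,[0,0,0],[1,0,0]],[0,[0,0,0],[1,0,0]],[0,[0,0,0],[1,0,0]],[0,[0,0,0],[1,0,0]],[0,[0,0,0],[1,0,0]],[0,[0,0,0],[1,0,0]],[0,[0,0,0],[1,0,0]],[0,[0,0,0],[1,0,0]],[0,[0,0,0],[1,0,0]],[0,[0,0,0],[1,0,0]],[0,[0,0,0],[1,0,0]],[0,[0,0,0],[1,0,0]]]' 20;python3 -m inch '[[0,[0,0,0],[1,0,0]],[0,[0,0,0],[1,0,0]],[0,[0,0,0],[1,0,0]],[0,[0,0,0],[1,0,0]],[0,[0,0,0],[1,0,0]],[0,[0,0,0],[1,0,0]],[0,[0,0,0],[1,0,0]],[0,[0,0,0],[1,0,0]],[0,[0,0,0],[1,0,0]],[0,[0,0,0],[1,0,0]],[0,[0,0,0],[1,0,0]],[0,[0,0,0],[1,0,0]],[0,[0,0,0],[1,0,0]],[0,[0,0,0],[1,0,0]],[0,[0,0,0],[1,0,0]],[0,[0,0,0],[1,0,0]],[0,[0,0,0],[1,0,0]],[0,[0,0,0],[1,0,0]],[0,[0,0,0],[1,0,0]],[0,[0,0,0],[0.5,0,0]]]' 20
python3 - <<'E'
from h import *
import pickle
c=camera("wrist");save(c,"w1");pickle.dump(c,open("w1.pkl","wb"))
s=observe();print(s['time_s'],s['joints'],s['eef_pos'],s['orientation'],proj(c,(.558,-.179,.087)),proj(c,s['eef_pos']))
E
```

```text
time_s: 5.4
eef_pos: [0.5562, -0.1794, 0.231]
orientation: [[-0.001, 0.998, -0.059], [0.0, -0.059, -0.998], [-1.0, -0.001, -0.0]]
force: [-0.1, 0.1, -0.4]
grip_width: 0.999
time_s: 7.9
eef_pos: [0.5562, -0.1794, 0.231]
orientation: [[-0.001, -0.188, -0.982], [0.0, -0.982, 0.188], [-1.0, -0.0, 0.001]]
force: [-0.5, 0.2, 0.1]
grip_width: 1.001
7.95 [-5.12286393e-01  4.45730865e-01  1.30894850e+00  2.87406890e-06
  1.38752452e+00  1.24858777e+00] [ 0.55621272 -0.17936459  0.23099289] [[-5.31379944e-04 -1.88935902e-01 -9.81989278e-01]
 [ 3.02071269e-04 -9.81989402e-01  1.88935762e-01]
 [-9.99999813e-01 -1.96234073e-04  5.78881582e-04]] [255.22796594 174.42492174] [255.91631932 247.03773536]
```

View pics/w1.png

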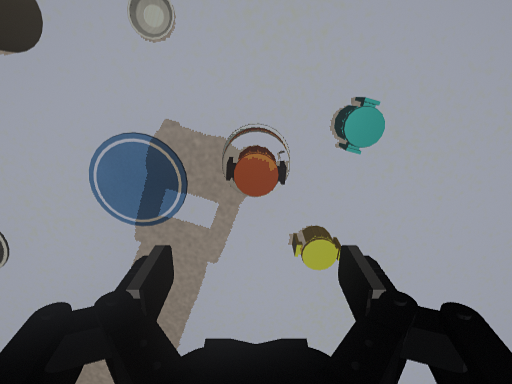

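Run:
```python
from h import *
import pickle
c=pickle.load(open("w1.pkl","rb"))
im=c["color"];cv2.imwrite("pics/w1c.png",cv2.resize(im[110:210,205:305],(600,600),interpolation=cv2.INTER_NEAREST)[:,:,::-1])
hsv=cv2.cvtColor(im,cv2.COLOR_RGB2HSV)
sub=hsv[145:200,225:290]
m=cv2.inRange(hsv,(3,150,100),(18,255,255));m[:140]=0;m[205:]=0
k,l,s,ce=cv2.connectedComponentsWithStats(m);i=1+np.argmax(s[1:,4]);print(s[i],ce[i])
def fit(m,z,box):
    x0,x1,y0,y1=box;mm=np.zeros_like(m);mm[y0:y1,x0:x1]=m[y0:y1,x0:x1]
    cnt=max(cv2.findContours(mm,cv2.RETR_EXTERNAL,cv2.CHAIN_APPROX_NONE)[0],key=len)[:,0]
    P=np.array([onz(c,u,v,z)[:2] for u,v in cnt]).astype(np.float32)
    return cv2.fitEllipse(P)
def lo(hsvlo,hsvhi): return cv2.inRange(hsv,hsvlo,hsvhi)
V=hsv[...,2];print(V[150:200,257])
# lower half of disc contour only -> circle lsq
mm=lo((3,120,50),(18,255,255))
cnt=max(cv2.findContours(mm[120:210,215:300].copy(),cv2.RETR_EXTERNAL,cv2.CHAIN_APPROX_NONE)[0],key=len)[:,0]+[215,120]
q=np.array([onz(c,u,v,.087)[:2] for u,v in cnt if v>174])
A=np.c_[2*q,np.ones(len(q))];x=np.linalg.lstsq(A,(q**2).sum(1),rcond=None)[0]
print("cap top",x[:2],np.sqrt(x[2]+x[:2]@x[:2]),len(q))
print("saucer",fit(lo((98,90,30),(115,255,255)),.006,(60,200,110,240)))
blk=(V<45).astype(np.uint8);blk[:150]=0;blk[195:]=0;blk[:,:220]=0;blk[:,295:]=0
k,l,s,ce=cv2.connectedComponentsWithStats(blk)
for i in range(1,k):
    if s[i,4]>15: print("blk",s[i],ce[i],onz(c,*ce[i],.07))
```

```text
[ 234  150   44   46 1529] [255.67887508 173.80837148]
[110 105 103 119 153 151 151 146 128 130 130 130 129 129 128 129 130 129
 128 130 129 128 129 128 128 128 127 128 128 127 127 127 127 126 127 127
 126 127 125 125 126 125 126 126 125 122 121 158 170 168]
cap top [ 0.55771907 -0.17931196] 0.022573093476714913 61
saucer ((0.5558286309242249, -0.01972626894712448), (0.1264072060585022, 0.12799711525440216), 7.784167289733887)
blk [226 157  10  23 147] [230.15646259 168.04761905] [ 0.56542037 -0.15281679  0.07      ]
blk [278 161   8  23 132] [281.64393939 171.70454545] [ 0.55096998 -0.20677638  0.07      ]
```

View pics/w1c.png

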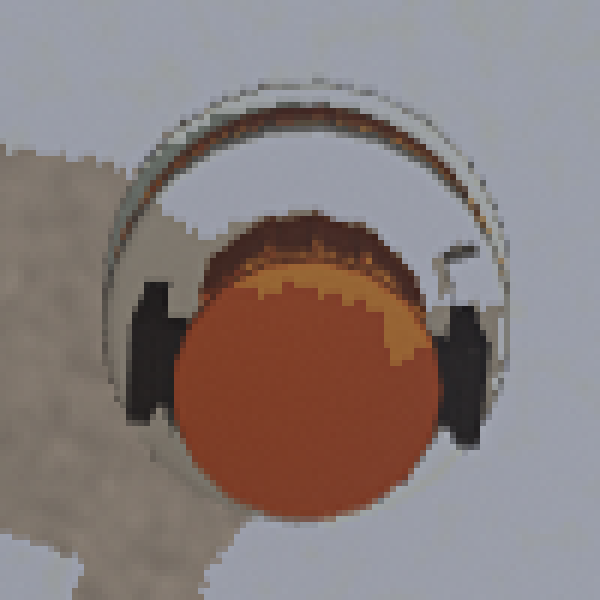

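```bash
python3 -m inch '[[0,[0,0,-0.06],[0.82,0,0]],[0,[0.9,0,0],[0,0,0]],[0,[0.9,0,0],[0,0,0]],[0,[0.9,0,0],[0,0,0]],[0,[0.9,0,0],[0,0,0]],[0,[0.6,0,0],[0,0,0]],[0,[0.6,0,0],[0,0,0]],[0,[0.5,0,0],[0,0,0]],[0,[0.43,0,0],[0,0,0]],[0,[0,0,0],[0,0,0]]]' 20
python3 - <<'E'
from h import *
for n in("wrist","side","scene"):
    c=camera(n);save(c,n+"2")
    if n=="side":cv2.imwrite("pics/side2c.png",cv2.resize(c["color"][50:200,180:330],(600,600))[:,:,::-1])
E
```

```text
time_s: 9.2
eef_pos: [0.5577, -0.1796, 0.0585]
orientation: [[-0.001, -0.255, -0.967], [0.001, -0.967, 0.255], [-1.0, -0.0, 0.002]]
force: [-0.3, 0.2, 0.5]
grip_width: 1.003
```

View pics/wrist2.png

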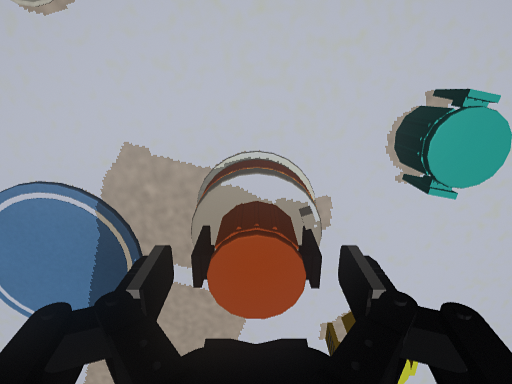

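View pics/side2c.png

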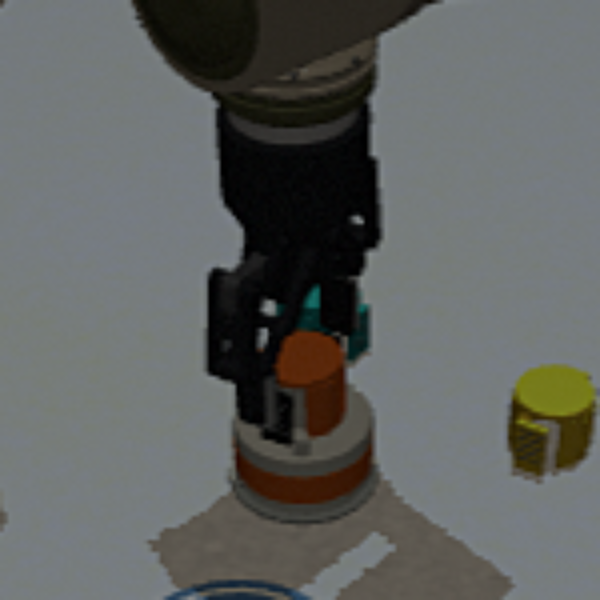

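The wrist picture shows the cap at (257,275), midway between the pads at (173,…) and (340,…). The tabs at (203,260) and (313,260) are square to the jaws, so I squeeze.

```bash
python3 -m inch '[[255,[0,0,0],[0,0,0]],[255,[0,0,0],[0,0,0]],[255,[0,0,0],[0,0,0]],[255,[0,0,0],[0,0,0]],[255,[0,0,0],[0,0,0]],[255,[0,0,0],[0,0,0]],[255,[0,0,0],[0,0,0]],[255,[0,0,0],[0,0,0]]]' 50
python3 - <<'E'
from h import *
for n in("wrist","side"):
    c=camera(n);save(c,n+"3")
    if n=="side":cv2.imwrite("pics/side3c.png",cv2.resize(c["color"][100:200,210:310],(600,600))[:,:,::-1])
E
```

```text
time_s: 10.35
eef_pos: [0.5587, -0.1801, 0.0614]
orientation: [[0.002, -0.255, -0.967], [-0.001, -0.967, 0.255], [-1.0, 0.001, -0.002]]
force: [-3.6, 2.2, 12.9]
grip_width: 0.553
```

View pics/wrist3.png

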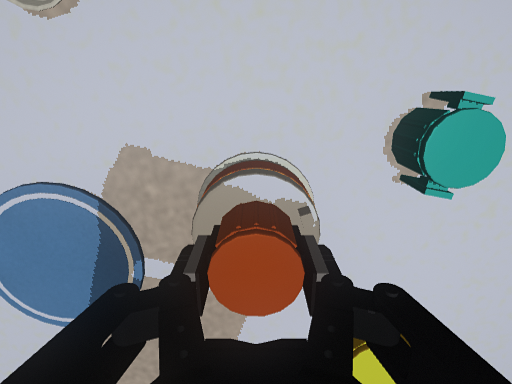

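View pics/side3c.png

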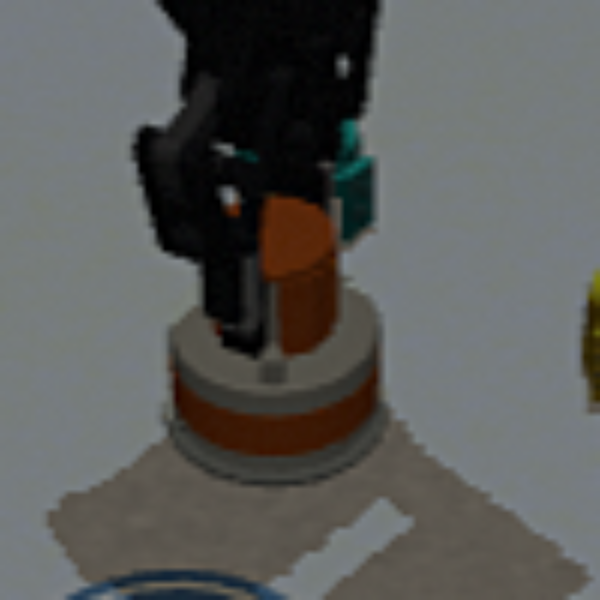

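```bash
python3 -m inch '[[255,[-0.08,0,-0.04],[0,0,0]],[255,[0,0,0],[-0.5,0,0]],[255,[0,0,0],[-1,0,0]],[255,[0,0,0],[-1,0,0]],[255,[0,0,0],[-1,0,0]],[255,[0,0,0],[-1,0,0]]]' 50
python3 - <<'E'
from h import *
s=observe();print(s['ft_torque'],s['joints'][5])
c=camera("wrist");save(c,"wrist4")
E
```

```text
time_s: 11.2
eef_pos: [0.5592, -0.1801, 0.0617]
orientation: [[-0.0, 0.137, -0.991], [0.0, -0.991, -0.137], [-1.0, -0.0, 0.0]]
force: [0.2, -0.4, 0.4]
grip_width: 0.553
[-0.04494342  0.03099826  0.07412851] 0.9229061636487997
```

View pics/wrist4.png

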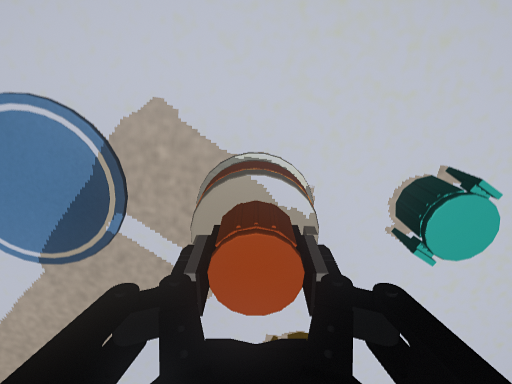

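The cap turns with the jaws: 22° so far, about 0.07 N m, and the tabs at (205,265) and (310,265) are still between the pads. I carry on to about 90°.

```bash
python3 -m inch '[[255,[0,0,0],[-1,0,0]],[255,[0,0,0],[-1,0,0]],[255,[0,0,0],[-1,0,0]],[255,[0,0,0],[-1,0,0]],[255,[0,0,0],[-1,0,0]],[255,[0,0,0],[-1,0,0]],[255,[0,0,0],[-1,0,0]],[255,[0,0,0],[-1,0,0]],[255,[0,0,0],[-1,0,0]],[255,[0,0,0],[-1,0,0]],[255,[0,0,0],[-1,0,0]],[255,[0,0,0],[-1,0,0]],[255,[0,0,0],[-1,0,0]],[255,[0,0,0],[-0.3,0,0]],[255,[0,0,0],[0,0,0]]]' 50
python3 - <<'E'
from h import *
s=observe();print(s['ft_torque'],s['joints'][5])
c=camera("wrist");save(c,"wrist5")
E
```

```text
time_s: 13.12
eef_pos: [0.5593, -0.1799, 0.0617]
orientation: [[0.0, 0.962, -0.274], [0.0, -0.274, -0.962], [-1.0, 0.0, -0.0]]
force: [0.3, 0.8, -1.2]
grip_width: 0.548
[ 0.25385672 -0.30895126 -0.02560072] -0.2332118959705764
```

View pics/wrist5.png

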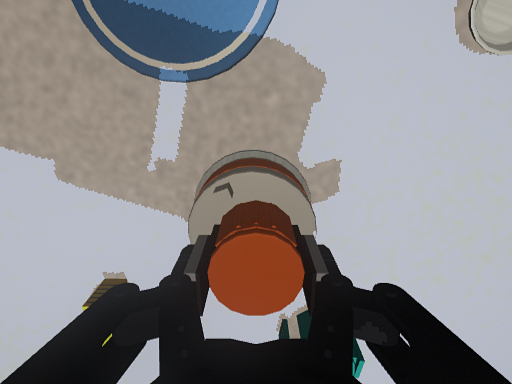

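```bash
python3 -m inch '[[255,[-0.2,0,0],[0,0,0]],[255,[-0.3,0,0],[0,0,0]],[255,[0,0,0],[0,0,0]]]' 50;  python3 -m inch '[[255,[-0.4,0,0],[0,0,0]],[255,[-0.5,0,0],[0,0,0]],[255,[-0.5,0,0],[0,0,0]],[255,[-0.5,0,0],[0,0,0]],[255,[0,0,0],[0,0,0]]]' 50
python3 - <<'E'
from h import *
c=camera("side");save(c,"side6");cv2.imwrite("pics/side6c.png",cv2.resize(c["color"][60:200,190:330],(600,600))[:,:,::-1])
E
```

```text
time_s: 13.55
eef_pos: [0.5596, -0.1801, 0.0779]
orientation: [[0.001, 0.962, -0.273], [-0.001, -0.273, -0.962], [-1.0, 0.002, 0.0]]
force: [0.9, 2.5, 1.7]
grip_width: 0.551
time_s: 14.18
eef_pos: [0.5598, -0.1804, 0.1353]
orientation: [[0.002, 0.962, -0.272], [-0.001, -0.272, -0.962], [-1.0, 0.003, 0.001]]
force: [-0.5, -0.3, -1.5]
grip_width: 0.552
```

View pics/side6c.png

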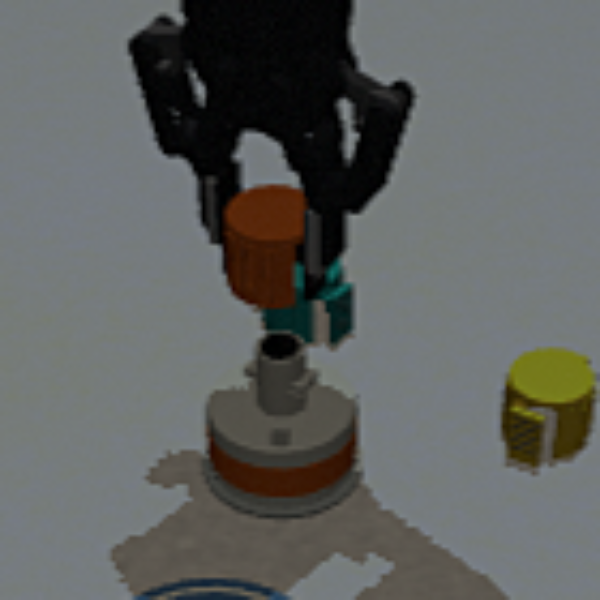

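```bash
python3 -m inch '[[255,[0,-0.2,-0.64],[0,0,0]],[255,[0,-0.2,-0.64],[0,0,0]],[255,[0,-0.2,-0.64],[0,0,0]],[255,[0,-0.2,-0.64],[0,0,0]],[255,[0,-0.2,-0.64],[0,0,0]],[255,[0,-0.2,-0.64],[0,0,0]],[255,[0,-0.2,-0.64],[0,0,0]],[255,[0,-0.17,-0.62],[0,0,0]],[255,[0.6,0,0],[0,0,0]],[255,[0.6,0,0],[0,0,0]],[255,[0.6,0,0],[0,0,0]],[255,[0,0,0],[0,0,0]]]' 50
python3 - <<'E'
from h import *
for n in ("scene","side"):
    c=camera(n);hsv=cv2.cvtColor(c["color"],cv2.COLOR_RGB2HSV);save(c,n+"7")
    u,v=proj(c,(.556,-.0205,.05)).astype(int)
    cv2.imwrite(f"pics/{n}7c.png",cv2.resize(c["color"][v-50:v+50,u-60:u+60],(720,600))[:,:,::-1])
    m=cv2.inRange(hsv,(98,90,30),(115,255,255));k,l,s,ce=cv2.connectedComponentsWithStats(m);i=1+np.argmax(s[1:,4])
    cnt=max(cv2.findContours((l==i).astype(np.uint8),cv2.RETR_EXTERNAL,cv2.CHAIN_APPROX_NONE)[0],key=len)
    print(n,proj(c,(.556,-.0205,.092)),u,v,s[i])
E
```

```text
time_s: 15.72
eef_pos: [0.555, -0.0194, 0.0788]
orientation: [[-0.002, 0.962, -0.272], [0.001, -0.272, -0.962], [-1.0, -0.002, 0.0]]
force: [-0.5, -0.1, -0.2]
grip_width: 0.547
scene [267.78155893 199.05630002] 267 212 [ 243  209   48   38 1299]
side [235.18031097 186.67673518] 236 201 [ 213  198   51   39 1469]
```

View pics/scene7c.png

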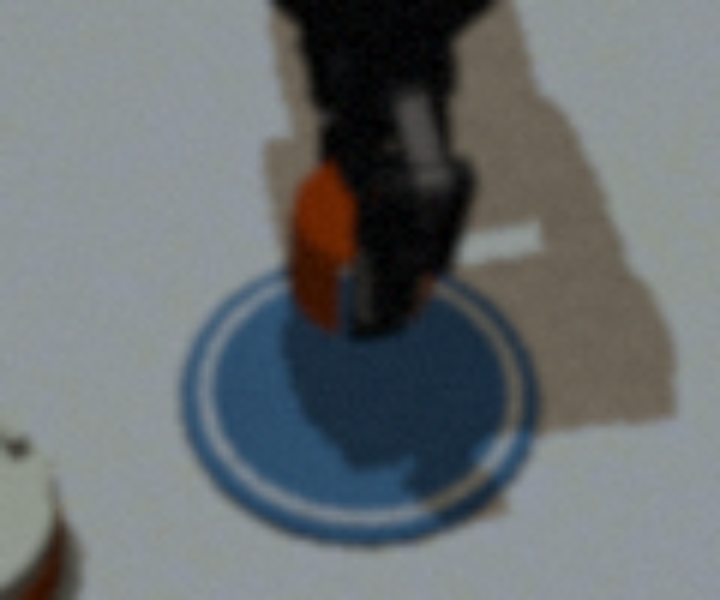

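View pics/side7c.png

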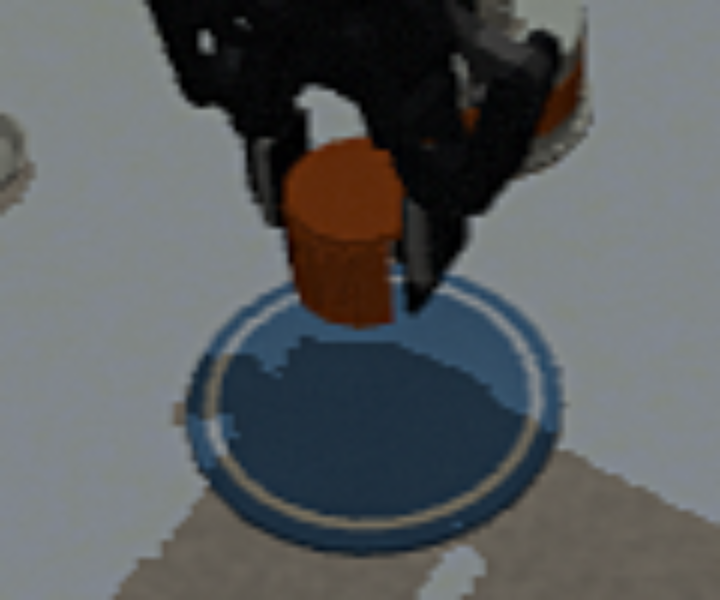

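```bash
python3 -m inch '[[255,[0.5,0.04,0.02],[0,0,0]],[255,[0.5,0,0],[0,0,0]],[255,[0.4,0,0],[0,0,0]],[255,[0.25,0,0],[0,0,0]],[255,[0.15,0,0],[0,0,0]],[255,[0,0,0],[0,0,0]],[255,[0,0,0],[0,0,0]]]' 50
```

```text
time_s: 16.7
eef_pos: [0.5568, -0.021, 0.0261]
orientation: [[0.001, 0.962, -0.272], [-0.0, -0.272, -0.962], [-1.0, 0.001, -0.0]]
force: [-0.5, -0.2, -0.6]
grip_width: 0.547
```

```bash
python3 -m inch '[[255,[0.08,0,0],[0,0,0]],[255,[0.04,0,0],[0,0,0]],[255,[0,0,0],[0,0,0]]]' 50;  python3 -m inch '[[255,[0.04,0,0],[0,0,0]],[255,[0,0,0],[0,0,0]]]' 50;  python3 -m inch '[[255,[0.04,0,0],[0,0,0]],[255,[0,0,0],[0,0,0]]]' 50
```

```text
time_s: 17.08
eef_pos: [0.5565, -0.0209, 0.0221]
orientation: [[-0.0, 0.962, -0.272], [0.0, -0.272, -0.962], [-1.0, -0.0, 0.0]]
force: [0.2, -0.3, -1.0]
grip_width: 0.552
time_s: 17.32
eef_pos: [0.5565, -0.0209, 0.0209]
orientation: [[-0.0, 0.962, -0.272], [0.0, -0.272, -0.962], [-1.0, -0.0, 0.0]]
force: [-0.2, 0.1, -0.8]
grip_width: 0.55
time_s: 17.58
eef_pos: [0.5567, -0.021, 0.0206]
orientation: [[0.0, 0.962, -0.272], [-0.0, -0.272, -0.962], [-1.0, 0.0, 0.0]]
force: [-2.7, 0.7, 8.6]
grip_width: 0.552
```

Contact: 8.6 N at TCP z = 20.6 mm, where I expected it. I ease off slightly, release, check, then rise.

```bash
python3 -m inch '[[255,[-0.03,0,0],[0,0,0]],[100,[0,0,0],[0,0,0]],[60,[0,0,0],[0,0,0]],[30,[0,0,0],[0,0,0]],[0,[0,0,0],[0,0,0]],[0,[0,0,0],[0,0,0]],[0,[0,0,0],[0,0,0]],[0,[0,0,0],[0,0,0]]]' 20
python3 - <<'E'
from h import *
c=camera("wrist");save(c,"wrist8")
E
```

```text
time_s: 18.58
eef_pos: [0.5566, -0.0209, 0.0207]
orientation: [[-0.0, 0.962, -0.272], [0.0, -0.272, -0.962], [-1.0, -0.0, -0.0]]
force: [0.1, 0.3, 0.1]
grip_width: 1.0
```

View pics/wrist8.png

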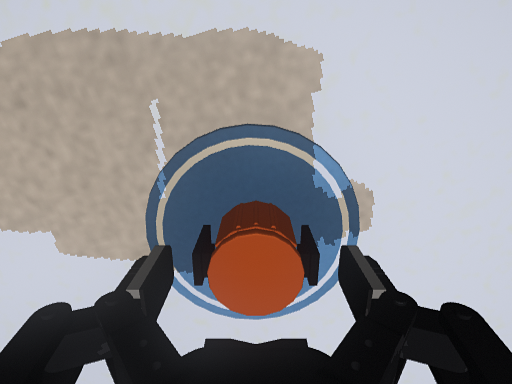

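The cap stands upright at (256,274) on the saucer. Both tabs have sprung out and are clear of the pads at (173,…) and (340,…). I rise straight up.

```bash
python3 -m inch '[[0,[-0.4,0,0],[0,0,0]],[0,[-0.7,0,0],[0,0,0]],[0,[-0.9,0,0],[0,0,0]],[0,[-0.9,0,0],[0,0,0]],[0,[-0.9,0,0],[0,0,0]],[0,[-0.9,0,0],[0,0,0]],[0,[-0.9,0,0],[0,0,0]],[0,[-0.9,0,0],[0,0,0]],[0,[0,0,0],[0,0,0]],[0,[0,0,0],[0,0,0]]]' 20
python3 - <<'E'
from h import *
def circ(q):
    A=np.c_[2*q,np.ones(len(q))];x=np.linalg.lstsq(A,(q**2).sum(1),rcond=None)[0];return x[:2],np.sqrt(x[2]+x[:2]@x[:2])
for n in("wrist","side","scene"):
    c=camera(n);save(c,n+"9");hsv=cv2.cvtColor(c["color"],cv2.COLOR_RGB2HSV)
    u,v=proj(c,(.556,-.0205,.03)).astype(int);w=45
    if n!="wrist":cv2.imwrite(f"pics/{n}9c.png",cv2.resize(c["color"][v-45:v+45,u-60:u+60],(720,540))[:,:,::-1])
    else: w=120
    box=np.zeros(hsv.shape[:2],np.uint8);box[max(0,v-w):v+w,max(0,u-w):u+w]=1
    def con(lo,hi):
        m=cv2.inRange(hsv,lo,hi)*box
        return max(cv2.findContours(m,cv2.RETR_EXTERNAL,cv2.CHAIN_APPROX_NONE)[0],key=len)[:,0]
    s=con((98,90,20),(115,255,255));P=cv2.convexHull(s)[:,0]
    print(n,"saucer",circ(np.array([onz(c,*p,.006)[:2] for p in P])))
    o=con((3,120,50),(18,255,255))
    if n=="wrist":
        t=proj(c,(.556,-.0205,.046));print("cap top",circ(np.array([onz(c,*p,.046)[:2] for p in o if p[1]>t[1]+2])))
    else:
        t=proj(c,(.556,-.0205,.046));print("cap top",circ(np.array([onz(c,*p,.046)[:2] for p in o if p[1]<t[1]])))
E
```

```text
time_s: 19.88
eef_pos: [0.5562, -0.0208, 0.2151]
orientation: [[-0.001, 0.962, -0.272], [0.0, -0.272, -0.962], [-1.0, -0.001, 0.0]]
force: [-0.6, 0.7, -0.5]
grip_width: 1.001
wrist saucer (array([ 0.55504452, -0.01899279]), np.float64(0.06395323399230508))
cap top (array([ 0.55634827, -0.0218343 ]), np.float64(0.022481349213244205))
side saucer (array([ 0.55408681, -0.01766333]), np.float64(0.06446826058125))
cap top (array([ 0.55605993, -0.02084197]), np.float64(0.02280426499505143))
scene saucer (array([ 0.55711947, -0.02179462]), np.float64(0.051666900494491026))
cap top (array([ 0.55687011, -0.02340645]), np.float64(0.02027157371452027))
```

View pics/wrist9.png

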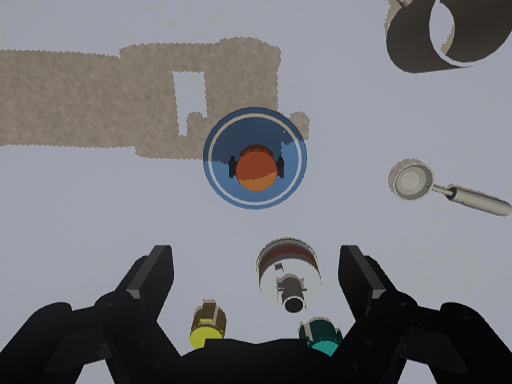

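View pics/side9c.png

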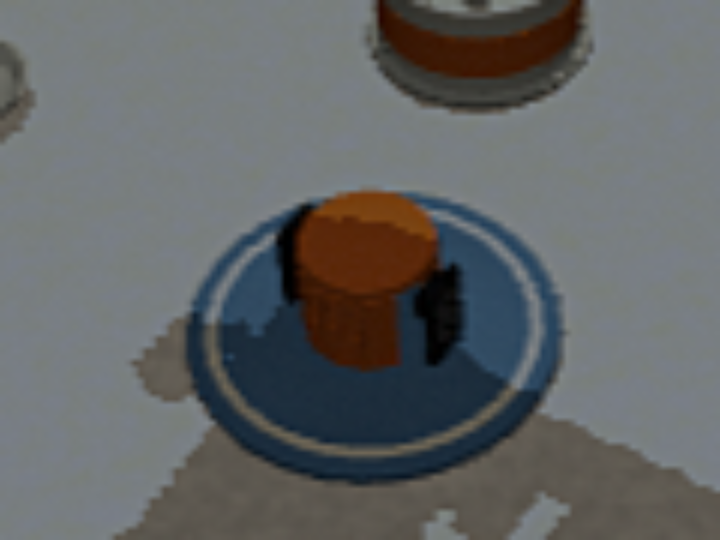

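View pics/scene9.png

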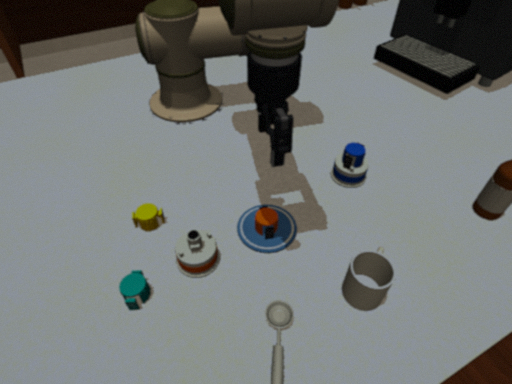

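```bash
python3 -c "
from plant import sign_off,observe
s=observe();print(s['time_s'],s['force']);print(sign_off())"
```

```text
20.025 [-0.38495134  0.62167862  0.42462715]
the job is handed in; nothing more can be done
None
```

The orange cap is off its tub and standing right side up on the blue saucer. I squeezed its tabs with a 50 N grip, turned it about 89° anticlockwise, lifted it straight off, set it down and let go. I handed the job in at 20.0 s of the 40 s.

**Last checks:**
- **Placement:** the wrist and side pictures put the cap 3 to 4 mm from the saucer's centre. The scene camera gave under 2 mm, but its fit is poor: it measured the saucer's radius as 52 mm instead of 65.
- **Cap and arm:** the cap is upright with both tabs sprung out. The gripper is open and about 0.2 m above the work surface, touching nothing (force under 1 N).
- **Everything else:** the blue cap and the loose yellow and teal caps look unmoved in the scene picture.

**Disagreement along the way:** the first scene picture put the tab direction at about 79°, the wrist picture at about 75°. I used 75°, and the cap turned freely.

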